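# Draw the toy bus body off its chassis

## Task

Take the yellow bus body by the round knob on its roof, draw it straight up off the wooden chassis that it is nested over, and stand it upright on the drying rack, wholly on the rack and lengthwise in line with it. The knob carries a hidden T-bar that may still be caught in the chassis: feel for it, and turn the knob one way or the other until it lets go, so that the chassis is never pulled up out of its cradle. Set the body down rather than dropping it, leave the chassis seated in its cradle, and leave the other things on the bench alone.

Things in the scene. Friction and masses are not known exactly. Their poses are not given: they have to be found in the camera images.
- knob_grip (a point): Grip point of the plain round wooden knob on the bus body's roof: on its axis, 25 mm above the roof. Knob 32 mm across, from 10 to 40 mm above the roof. The frame is the bus body's (x along the bus, z up), not the knob's: the knob's angle cannot be seen. It turns about the vertical in the roof, friction about 0.03 N m, enough that the body turns with it once lifted free.
- t_bar (a point): Point on the knob's axis, 64 mm below the roof: centre of the steel T-bar (30 x 8 x 7 mm) on the knob's 8 mm stem, hidden in the bus. Frame: the body's, so the T-bar's angle is not given. It is free when lying along the bus within about 12 degrees. It starts anywhere up to 50 degrees to either side of that, unknown which, sometimes free. It turns at least 80 degrees to each side.
- slot (a point): Underside centre of the slot in the chassis, hidden in the bus: 50 mm along the bus (x), 15 mm across, in a bridge 8 mm thick. The T-bar starts 3 mm below it; crosswise it catches there and lifts the chassis too, adding 4.3 to 6.8 N to the 2.1 to 3.2 N of body and knob. While chassis and body are seated or raised a few mm they cannot turn: only the knob does.
- body_mid (a point): Centre of the yellow bus body, the outer part: open-bottomed box 184 long (x), 74 wide (y), 80 mm high, walls 6 mm, with windows; either end alike. The point is 40 mm above its lower edge, 65 mm below the knob's grip point. It rests on the chassis floor plate; inside, the seats reach 40 mm up with 2 to 4 mm clearance, so it must rise 45 mm straight up to be clear.
- chassis_mid (a point): Chassis, the inner part, plain wood with black wheels: the point is the centre of its floor plate, 184 (x, along the bus) x 74 x 12 mm; seats and slotted bridge on top, wheels below. It lies loose in the cradle, located by posts that reach 10 mm above its underside, with 1.5 mm of play.
- cradle: Fixed plywood assembly cradle on the bench, base 214 (x) x 104 (y) x 10 mm; origin at the centre of its underside. Its two cross battens carry the chassis floor plate's underside 38 mm above the origin (floor plate centre at 44 mm); the locating posts reach 48 mm.
- rack_top (a point): Drying rack: fixed board 230 (x, lengthwise) x 110 mm (y) with three 10 mm cross battens. The point is the centre of the battens' top, 22 mm above the bench, on which the body's lower edge is to stand; so body_mid ends 40 mm above this point, and the knob's grip point 105 mm above it. Either end of the bus may face either way.
There are look-alikes about, which are no part of the job. What is shaped like the part that bears knob_grip but green is not meant.

How it is judged:
On the way:
1. the body is drawn clear above the chassis, which stays down in its cradle (z of body_mid in the frame of chassis_mid above 0.095 m and z of chassis_mid in the frame of cradle below 0.048 m), for 0.1 s.
At the end, for the whole second after the job is handed in: Body upright (3.4 deg) and at rest on the rack battens, centre within 30 mm lengthwise and 25 mm crosswise of the rack centre, in line within 11 deg (either way round); chassis seated in its cradle (4 mm in height, 6 mm sideways, level within 2.8 deg) (x of body_mid in the frame of rack_top between -0.03 and 0.03 m and y of body_mid in the frame of rack_top between -0.025 and 0.025 m and z of body_mid in the frame of rack_top between 0.036 and 0.044 m and angle between the x axis of body_mid and the x axis of rack_top, either way round below 0.2 rad and angle between body_mid's own z axis and vertical below 0.06 rad and linear speed of bus_body below 0.02 m/s and z of chassis_mid in the frame of cradle between 0.04 and 0.048 m and horizontal distance between chassis_mid and cradle below 0.006 m and angle between chassis_mid's own z axis and vertical below 0.05 rad); the robot touches nothing.
It fails at once if the chassis is pulled more than 12 mm up out of its cradle (z of chassis_mid in the frame of cradle above 0.056 m).
It fails at once if the body falls freely (faster than 0.4 m/s with no finger on it) (contact force between the fingers and bus_body below 0.05 N and linear speed of bus_body above 0.4 m/s).
It fails at once if a bystander is knocked more than 30 mm out of its place (distance of any of figure_a, figure_b, figure_c, finished_bus, upturned_body, drill, glue from where it was at the start of the episode above 0.03 m).
It also fails if it takes over 58 s, if anything falls off the work surface, if the arm or the gripper's body presses on something with over 40 N, if the wrist force passes 120 N, or if a joint passes its speed limit or range.

## Robot

A 7-joint arm with a two-finger parallel gripper is mounted at the origin on the work surface. World frame = base frame: x ahead of the robot, y to its left, z up, the work surface at z = 0. Lengths are in m, angles in rad, forces in N, time in s.
With the tool pointing down it reaches from about 0.4 to 0.9 m from the base axis. Payload 5.6 kg.
Tool frame: the origin (TCP) lies at the very end of the fingers, on their centre line; the grasp point (between the pads) lies manip.pinch_z behind it (manip.pinch_z is the distance from the TCP to the grasp point, in m); z points along the fingers, y is the line along which they close (so a half turn about z gives the same grasp; the last joint's range is limited). The gripper opens to 92 mm and grips with 3 to 60 N. Pads are 20 mm wide; open, the fingers measure 128 mm over their backs; the gripper's body (75 mm by 189 mm) begins 69 mm behind the grasp point.
Start: joints at [1.226, 0.468, -0.012, 1.603, 0.006, 1.071, -0.056], TCP at [0.193, -0.621, 0.215] pointing down, gripper open.
Joint ranges: [-2.53, 2.53], [-0.31, 2.02], [-1.57, 1.55], [0.28, 2.44], [-1.29, 4.43], [0.15, 1.84], [-2.92, 2.92]. Speed limits (rad/s): [2.57, 2.57, 3.14, 3.14, 3.14, 3.14, 3.14].

## Interface

Orientations are given as a rotation vector (axis times angle).
In Python, from cell import manip gives the robot as it stands.
- The arm moves only by the tool jog_arm, never from a script. Its argument "plan" is a list of rows, each a list of 6 numbers: the shift along the tool's x, y, z in cm, then the turn, a rotation vector about the tool's x, y, z in degrees. In form: [[dx, dy, dz, wx, wy, wz], ...]. A call has 1 to 12 rows; each row shifts and turns the commanded pose from where the row before left it, along the tool's axes as they then stand; what a row does not reach is not made up. A row lasts 1/10 s, in which the tool goes at most 50 mm and 8.59 degrees, less where a joint would pass 70% of its speed; a pose out of reach is approached as far as the arm can. A call with a gripper value outside its range is refused whole. "grip" is the finger opening in cm, from 0 to 9.19, set as the call begins (left out, the last holds). The fingers move at their own pace and stop on an object; "grip_force" is the grip in N (left out, the last holds). Time passes only in rows, so rows that do not move let the fingers close. It gives the time, the measured TCP pose, the force, the opening and the grip force at its end, in the units of the state.
- manip.observe(): the state, without advancing time (a new reading comes with each control period).
- manip.grab_frame(name): name is "scene" or "top"; returns a dict with "image" (400x640x3 uint8, blue, green, red), "depth" (400x640 float32, m along the optical axis (not along the pixel's ray), 0 where there is no reading), "fovy" (degrees; the focal length in pixels is half the picture's height over the tangent of half this angle, whatever the lens; pixels are square), "cx", "cy" (the principal point, pixels), "D" ([k1, k2, p1, p2, k3] as OpenCV has them; the pictures are not rectified), "pose" (4x4, takes a point from camera to world coordinates). Camera axes: x right, y up, looking along -z (the intrinsics and any distortion apply to the point x, -y, -z); pixel columns grow to the right and rows downward; lengths in m; the calibration is good to about 2 mm. A picture is of the moment at which its call begins.
- manip.close_job(): hands the job in; it is judged then, once.
Trained networks look in a picture, given as the dict that the camera call returned (one of the last four; its "shot" number tells which), for a name from the list of things; names that differ only in an ending like _2 or _b are one class to them, and where a whole thing is asked for, a point or a joint stands for the part that bears it (a point fixed in the world has none). Each returns a list of dicts, best first, with "score" (0 to 1); they miss things now and then, are a little off and sometimes report something else, mostly with a low value. They report only what shows in the picture. A call takes as long as a camera call. They do not tell look-alikes from the thing itself.
- manip.outline_of(picture, target): "pixels" (400x640 bool, what is visible of it).
- manip.place_of(picture, target): "position" ([x, y, z] in m, in the coordinates of the camera as it stood for that picture, good to about 4 mm: a listed point, or the origin of a listed thing).
The state is a dict: "t": time; "joint_positions": joint angles; "joint_velocities": joint speeds; "tau": joint torques, N m; "position": TCP position; "tcp_rot": TCP orientation; "force": force on the tool from outside, world axes, zero at the start; "wrist_torque": the same for the moment, N m; "gripper_width": opening from 0.0 (shut) to 1.0 (fully open); "grip_force": force on a finger pad.
Only numpy, scipy, OpenCV 4.12 (cv2) and the standard library are available. Lean on these libraries where they do the work, as an engineer would, in place of code of your own. Each camera call takes 0.05 s, during which the arm holds its last target. There are 200 camera calls.

## Working session

There is one attempt and no reset: what is moved stays moved. The work goes in short steps, Python scripts to look and compute and a tool call to move; the robot and the scene stay as the last step left them, time stands still between calls to the robot, and variables do not carry over. Pictures are saved under pics/ and viewed, at most 10 in all, crops included, and the job is handed in when it is done.

Besides the shell and the picture viewer there is one more tool, called after "Emit:" as name([rows], argument=value, ...), one row to a line, values as JSON. jog_arm: Moves the arm, as the interface text tells. Its arguments: {"type":"object","properties":{"plan":{"type":"array","items":{"type":"array","items":{"type":"number"}}},"grip":{"type":"number"},"grip_force":{"type":"number"}},"required":["plan"]}

```bash
mkdir -p pics; ls; cat > h.py <<'E'
import numpy as np, cv2
from cell import manip
def K(p):
    h=p["image"].shape[0]; f=h/2/np.tan(np.radians(p["fovy"])/2)
    return np.array([[f,0,p["cx"]],[0,f,p["cy"]],[0,0,1.]])
def cam2w(p,c):
    c=np.atleast_2d(c); return c@p["pose"][:3,:3].T+p["pose"][:3,3]
def px2w(p,uv,d=None):
    uv=np.atleast_2d(np.array(uv,float)); 
    if d is None: d=p["depth"][uv[:,1].astype(int),uv[:,0].astype(int)]
    n=cv2.undistortPoints(uv[:,None],K(p),np.array(p["D"],float))[:,0]
    return cam2w(p,np.c_[n[:,0]*d,-n[:,1]*d,-d*np.ones(len(n))])
def w2px(p,w):
    c=(np.atleast_2d(w)-p["pose"][:3,3])@p["pose"][:3,:3]
    return cv2.projectPoints((c*[1,-1,-1])[:,None],np.zeros(3),np.zeros(3),K(p),np.array(p["D"],float))[0][:,0]
E
python3 - <<'E'
from h import *
print(manip.pinch_z); s=manip.observe(); print(s)
for n in("scene","top"):
    p=manip.grab_frame(n); cv2.imwrite(f"pics/{n}0.png",p["image"]); print(n,p["pose"].round(3).tolist())
    for t in("knob_grip","body_mid","chassis_mid","cradle","rack_top"):
        for r in manip.place_of(p,t):
            w=cam2w(p,r["position"])[0]; print(t,round(r["score"],2),w.round(3),w2px(p,w).round().tolist())
E
```

```text
pics
0.0187
{'t': 0.0, 'joint_positions': array([ 1.22599483,  0.46839262, -0.01159798,  1.60362193,  0.0060568 ,
        1.07137064, -0.05628269]), 'joint_velocities': array([-0.00021893,  0.00136664, -0.00105622,  0.0010711 ,  0.00120275,
       -0.0001065 , -0.00118882]), 'tau': array([ 1.10486778e-04, -5.20565665e+01, -1.27452024e-02, -2.43748015e+01,
       -5.66849497e-02,  1.72565941e-02,  1.38170490e-04]), 'position': array([ 0.19294954, -0.62009755,  0.21363103]), 'tcp_rot': array([-3.10421202e+00, -4.71978424e-01,  6.84529638e-04]), 'force': array([ 0.01792662, -0.00317499,  0.06816229]), 'wrist_torque': array([ 0.03836094, -0.0076779 ,  0.01388325]), 'grip_force': 0.0, 'gripper_width': 1.0030503784756077}
scene [[-0.718, -0.574, 0.394, 0.806], [0.696, -0.597, 0.399, 0.377], [0.007, 0.561, 0.828, 0.882], [0.0, 0.0, 0.0, 1.0]]
knob_grip 0.9 [ 0.573 -0.189  0.158] [[195.0, 169.0]]
knob_grip 0.6 [0.285 0.192 0.106] [[443.0, 218.0]]
body_mid 0.78 [0.29  0.189 0.038] [[433.0, 236.0]]
chassis_mid 0.82 [ 0.58  -0.189  0.047] [[203.0, 204.0]]
cradle 0.61 [ 0.574 -0.189 -0.001] [[209.0, 215.0]]
rack_top 0.73 [0.575 0.181 0.023] [[330.0, 331.0]]
top [[-0.022, 0.988, -0.155, 0.335], [-1.0, -0.024, -0.008, -0.007], [-0.012, 0.155, 0.988, 0.867], [0.0, 0.0, 0.0, 1.0]]
knob_grip 0.86 [0.291 0.187 0.105] [[224.0, 288.0]]
knob_grip 0.81 [ 0.578 -0.185  0.153] [[410.0, 135.0]]
knob_grip 0.63 [ 0.578 -0.187  0.065] [[401.0, 148.0]]
body_mid 0.82 [ 0.576 -0.189  0.092] [[405.0, 145.0]]
body_mid 0.6 [0.289 0.189 0.039] [[231.0, 286.0]]
cradle 0.89 [ 0.576 -0.185  0.   ] [[395.0, 158.0]]
rack_top 0.57 [0.578 0.182 0.022] [[238.0, 158.0]]
```

View pics/scene0.png

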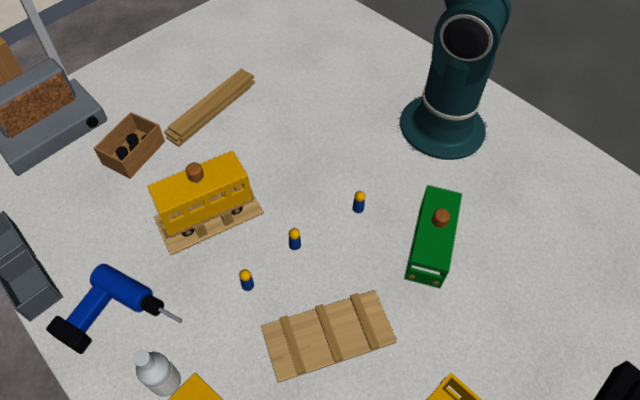

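View pics/top0.png

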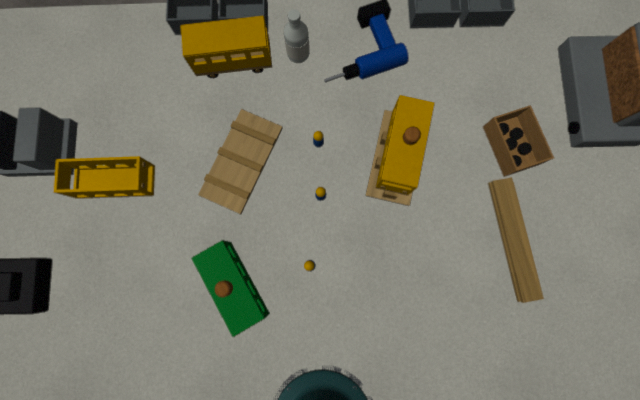

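Scene/top: the yellow bus with a knob on the cradle is at scene (195,172) / top (411,135). Others are the green bus with a knob at top (223,288), a yellow bus with no knob at top (226,45), and the upturned body at top (105,177). Only the first is yellow, has a knob and sits on the cradle. Next I measure it and confirm it in a crop.

```bash
python3 - <<'E'
from h import *
vu=np.mgrid[0:400,0:640]; uv=np.c_[vu[1].ravel(),vu[0].ravel()].astype(float)
for n in("scene","top"):
    p=manip.grab_frame(n); W=px2w(p,uv); ok=p["depth"].ravel()>0
    def near(c,r,z0,z1): return W[ok&(np.hypot(W[:,0]-c[0],W[:,1]-c[1])<r)&(W[:,2]>z0)&(W[:,2]<z1)]
    def rect(P):
        (c,s,a)=cv2.minAreaRect(P[:,:2].astype(np.float32)); b=cv2.boxPoints((c,s,a)); e=[b[1]-b[0],b[2]-b[1]]; e=max(e,key=np.linalg.norm)
        return np.round(c,4),np.round(s,3),"yaw",round(np.degrees(np.arctan2(e[1],e[0]))%180,1),"z",np.median(P[:,2]).round(4),len(P)
    print(n,"roof",rect(near((.575,-.187),.13,.122,.136)))
    k=near((.575,-.187),.05,.163,.178); print("knobtop",rect(k),k.mean(0).round(4))
    print("rack all",rect(near((.576,.181),.14,.008,.03))); print("battens",rect(near((.576,.181),.14,.019,.027)))
    hi=near((.576,0),.32,.03,.4)
    for t in("figure_a","drill","glue"): pass
    if n=="top": cv2.imwrite("pics/crop.png",cv2.resize(p["image"][80:220,330:480],None,fx=4,fy=4,interpolation=3))
    else:
        m=W[ok&(W[:,2]>.03)&(abs(W[:,0]-.576)<.18)&(abs(W[:,1])<.36)]
        H,_,_=np.histogram2d(m[:,0],m[:,1],bins=[9,18],range=[[.396,.756],[-.36,.36]])
        print((H>3).astype(int))
s=manip.observe(); from scipy.spatial.transform import Rotation as R
print(R.from_rotvec(s["tcp_rot"]).as_matrix().round(3))
E
```

```text
scene roof (array([ 0.5771, -0.1867]), array([0.077, 0.185]), 'yaw', np.float32(165.3), 'z', np.float64(0.1297), 2721)
knobtop (array([ 0.5789, -0.1851]), array([0.027, 0.031]), 'yaw', np.float32(145.8), 'z', np.float64(0.1687), 186) [ 0.5789 -0.1839  0.1685]
rack all (array([0.577 , 0.1788]), array([0.111, 0.229]), 'yaw', np.float32(154.5), 'z', np.float64(0.0125), 7085)
battens (array([0.577 , 0.1787]), array([0.111, 0.157]), 'yaw', np.float32(154.5), 'z', np.float64(0.0219), 1517)
[[0 0 0 0 0 0 0 0 0 0 0 0 0 0 0 0 0 0]
 [0 0 0 0 0 0 0 0 0 0 0 0 0 0 0 0 0 0]
 [0 0 0 1 1 1 0 0 1 1 0 0 0 0 0 0 0 0]
 [0 0 0 1 1 1 0 0 0 0 0 0 0 0 0 0 0 0]
 [0 0 0 1 1 1 0 0 0 0 0 0 0 0 0 0 0 0]
 [0 0 0 1 1 1 0 0 1 1 0 0 0 0 0 0 0 0]
 [0 0 1 1 1 0 0 0 0 0 0 0 0 0 0 0 0 0]
 [0 0 0 1 1 0 0 0 0 0 0 0 0 0 0 0 0 0]
 [0 0 0 0 0 0 0 0 0 0 0 0 0 0 0 0 0 0]]
top roof (array([ 0.5764, -0.1884]), array([0.075, 0.185]), 'yaw', np.float32(165.2), 'z', np.float64(0.1295), 2982)
knobtop (array([ 0.5759, -0.1878]), array([0.029, 0.029]), 'yaw', np.float32(176.6), 'z', np.float64(0.1688), 200) [ 0.5749 -0.1873  0.1685]
rack all (array([0.5766, 0.1774]), array([0.112, 0.231]), 'yaw', np.float32(154.6), 'z', np.float64(0.0119), 4458)
battens (array([0.5765, 0.1776]), array([0.111, 0.156]), 'yaw', np.float32(154.8), 'z', np.float64(0.0214), 920)
[[ 0.955  0.297  0.   ]
 [ 0.297 -0.955 -0.   ]
 [-0.     0.    -1.   ]]
```

View pics/crop.png

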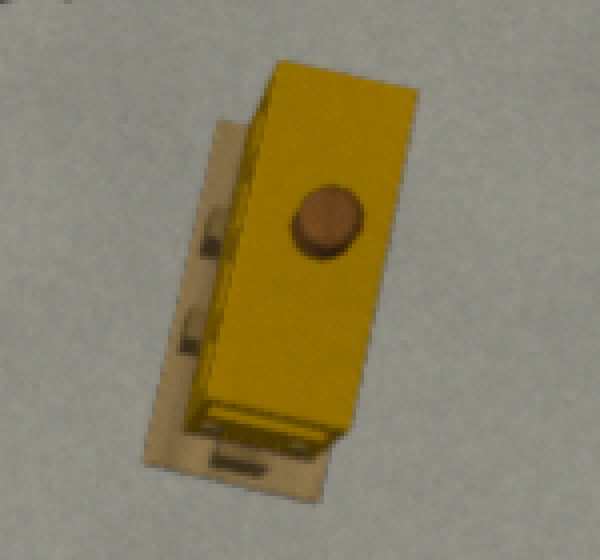

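The crop shows a yellow roof with a plain round knob at crop (328,221), the same bus on the wooden chassis, so this is the one meant. Knob axis ≈ (0.577,-0.187) and roof z is 0.130, which matches the given heights. Moving above it.

Emit:
jog_arm([
  [4.13,-2.5,0,0,0,0],
  [4.13,-2.5,0,0,0,0],
  [4.13,-2.5,0,0,0,0],
  [4.13,-2.5,0,0,0,0],
  [4.13,-2.5,0,0,0,0],
  [4.13,-2.5,0,0,0,0],
  [4.13,-2.5,0,0,0,0],
  [4.13,-2.5,0,0,0,0],
  [4.13,-2.5,0,0,0,0],
  [4.13,-2.5,0,0,0,0],
  [4.13,-2.5,0,0,0,0],
  [4.13,-2.5,0,0,0,0],
], grip=9)

```text
t: 1.9
position: [0.5784, -0.1855, 0.2148]
tcp_rot: [3.106, 0.472, 0.001]
force: [0.5, -1.3, 0.1]
gripper_width: 0.976
grip_force: 0.0
```

Emit:
jog_arm([
  [0,0,0,0,0,-8.3],
  [0,0,0,0,0,-8.3],
  [0,0,0,0,0,-8.3],
  [0,0,0,0,0,-8.3],
  [0,0,0,0,0,-8.3],
  [0,0,0,0,0,-8.3],
  [0,0,0,0,0,-8.1],
  [0,0,0,0,0,0],
  [0,0,0,0,0,0],
])

```text
t: 2.8
position: [0.5772, -0.1871, 0.2146]
tcp_rot: [-2.493, -1.912, -0.0]
force: [0.3, 0.1, -0.0]
gripper_width: 0.976
grip_force: 0.0
```

```bash
cat >> h.py <<'E'
from scipy.spatial.transform import Rotation as R
def go(xyz,yaw):  # world target TCP, yaw of tool x (deg, pointing down) -> cm shift in tool axes, then turn
    s=manip.observe(); M=R.from_rotvec(s["tcp_rot"])
    T=R.from_matrix(np.array([[np.cos(np.radians(yaw)),np.sin(np.radians(yaw)),0],[np.sin(np.radians(yaw)),-np.cos(np.radians(yaw)),0],[0,0,-1]]))
    m=M.as_matrix()
    print("pos",s["position"].round(4),"yaw",np.degrees(np.arctan2(m[1,0],m[0,0])).round(2),"t",round(s["t"],2),"F",s["force"].round(2),"T",s["wrist_torque"].round(3),"j",s["joint_positions"].round(2),"w",round(s["gripper_width"],3))
    print("shift cm",(M.inv().apply(np.array(xyz)-s["position"])*100).round(2),"turn",np.degrees((M.inv()*T).as_rotvec()).round(2))
E
python3 - <<'E'
from h import *
go([.577,-.187,.137],75.2)
p=manip.grab_frame("scene"); cv2.imwrite("pics/s1.png",p["image"][80:300,80:350])
E
```

```text
pos [ 0.5772 -0.1871  0.2146] yaw 74.97 t 2.8 F [ 0.25  0.05 -0.05] T [-0.055 -0.031  0.029] j [ 0.58  0.44 -0.43  1.69  0.2   1.06 -0.17] w 0.976
shift cm [ 0.01 -0.02  7.76] turn [ 0.   -0.   -0.23]
```

Emit:
jog_arm([
  [0,0,2,0,0,0],
  [0,0,2,0,0,0],
  [0,0,2,0,0,0],
  [0,0,1.0,0,0,0],
  [0,0,0.7,0,0,0],
  [0,0,0,0,0,0],
  [0,0,0,0,0,0],
])

```text
t: 3.55
position: [0.5778, -0.187, 0.1383]
tcp_rot: [2.489, 1.916, 0.001]
force: [-0.9, -0.4, -0.3]
gripper_width: 0.975
grip_force: 0.0
```

Emit:
jog_arm([
  [0,0,0,0,0,0],
  [0,0,0,0,0,0],
  [0,0,0,0,0,0],
  [0,0,0,0,0,0],
  [0,0,0,0,0,0],
  [0,0,0,0,0,0],
  [0,0,0,0,0,0],
  [0,0,0,0,0,0],
  [0,0,0,0,0,0],
  [0,0,0,0,0,0],
], grip=2, grip_force=25)

```text
t: 4.55
position: [0.5773, -0.187, 0.1376]
tcp_rot: [2.489, 1.916, 0.0]
force: [1.1, -0.2, -0.3]
gripper_width: 0.335
grip_force: 25.0
```

```bash
python3 - <<'E'
from h import *
go([.577,-.187,.142],75.2)
E
```

```text
pos [ 0.5773 -0.187   0.1376] yaw 75.18 t 4.55 F [ 1.09 -0.21 -0.33] T [-0.139 -0.153 -0.012] j [ 0.56  0.52 -0.41  1.76  0.25  0.91 -0.21] w 0.335
shift cm [-0.01 -0.03 -0.44] turn [ 0.01  0.   -0.02]
```

Emit:
jog_arm([
  [0,0,-0.1,0,0,0],
  [0,0,-0.1,0,0,0],
  [0,0,0,0,0,0],
  [0,0,0,0,0,0],
  [0,0,0,0,0,0],
])

```text
t: 5.05
position: [0.5771, -0.1869, 0.1394]
tcp_rot: [-2.489, -1.916, 0.0]
force: [1.1, 0.8, -2.3]
gripper_width: 0.337
grip_force: 25.0
```

Emit:
jog_arm([
  [0,0,-0.1,0,0,0],
  [0,0,-0.1,0,0,0],
  [0,0,-0.1,0,0,0],
  [0,0,0,0,0,0],
  [0,0,0,0,0,0],
  [0,0,0,0,0,0],
])

```text
t: 5.65
position: [0.5772, -0.1869, 0.1425]
tcp_rot: [-2.489, -1.917, 0.0]
force: [-0.5, 0.8, -3.1]
gripper_width: 0.332
grip_force: 25.0
```

```bash
python3 - <<'E'
from h import *
go([.577,-.187,.142],75.2)
E
```

```text
pos [ 0.5772 -0.1869  0.1425] yaw 75.19 t 5.65 F [-0.55  0.81 -3.1 ] T [-0.022 -0.067  0.037] j [ 0.57  0.52 -0.41  1.75  0.25  0.92 -0.2 ] w 0.332
shift cm [-0.01 -0.02  0.05] turn [-0.    0.   -0.01]
```

Emit:
jog_arm([
  [0,0,-0.1,0,0,0],
  [0,0,-0.1,0,0,0],
  [0,0,0,0,0,0],
  [0,0,0,0,0,0],
  [0,0,0,0,0,0],
])

```text
t: 6.15
position: [0.5772, -0.187, 0.1446]
tcp_rot: [2.489, 1.916, -0.0]
force: [-0.6, -0.7, -2.1]
gripper_width: 0.338
grip_force: 25.0
```

```bash
python3 - <<'E'
from h import *
for i in range(3):
    p=manip.grab_frame("top"); s=manip.observe(); print(s["force"].round(2),s["wrist_torque"].round(3))
E
```

```text
[ 0.09 -0.42 -3.02] [-0.02  -0.042  0.009]
[-0.63 -0.2  -3.63] [-0.057 -0.086 -0.031]
[-0.64  0.   -3.44] [-0.077 -0.001 -0.017]
```

```bash
cat >> h.py <<'E'
def cloud(n):
    p=manip.grab_frame(n); vu=np.mgrid[0:400,0:640]; W=px2w(p,np.c_[vu[1].ravel(),vu[0].ravel()].astype(float)); return p,W,p["depth"].ravel()>0
E
python3 - <<'E'
from h import *
for n in("scene","top"):
    p,W,ok=cloud(n); d=np.hypot(W[:,0]-.577,W[:,1]+.187); o=manip.outline_of(p,"knob_grip")
    r=W[ok&(d<.1)&(W[:,2]>.12)&(W[:,2]<.145)]; print(n,"roof",np.median(r[:,2]))
    for c in manip.place_of(p,"chassis_mid"): print(c["score"],cam2w(p,c["position"]).round(4))
    for c in manip.outline_of(p,"chassis_mid"):
        q=W[c["pixels"].ravel()&ok&(d<.12)]; 
        if len(q): print(c["score"],len(q),np.histogram(q[:,2],bins=np.arange(.03,.07,.002))[0])
s=manip.observe(); print(s["force"].round(2))
cv2.imwrite("pics/c2.png",cv2.resize(manip.grab_frame("scene")["image"][120:270,120:290],None,fx=4,fy=4,interpolation=3))
E
```

```text
scene roof 0.13642489696147164
0.95 [[ 0.5809 -0.1889  0.0448]]
0.83 753 [15 16 11 14 21 28 34 37 45 91 77 22  2  0  1  0  0  0  0  0]
top roof 0.13634608998446862
[-0.52  1.14 -2.  ]
```

View pics/c2.png

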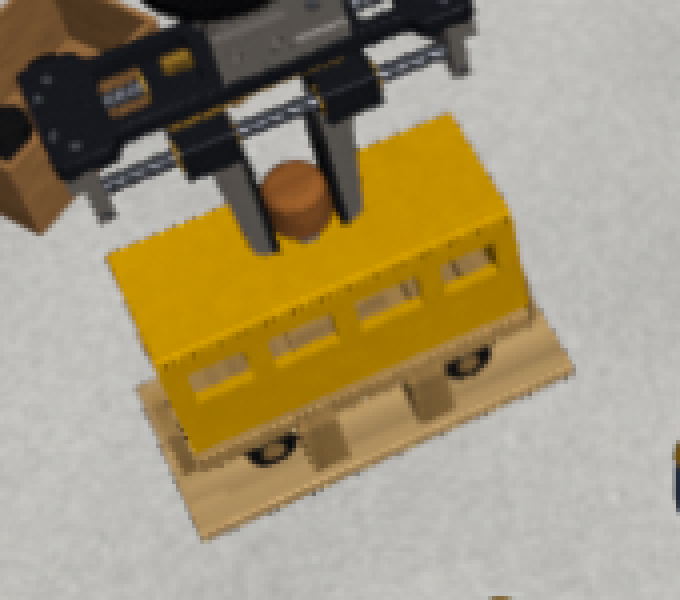

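The picture shows the body raised 7 mm, with the floor plate still at z≈0.05. The force is about 3 N, which is the body alone, so the T-bar looks free and is inside the slot. I'll keep lifting in small steps and check the force.

Emit:
jog_arm([
  [0,0,-0.1,0,0,0],
  [0,0,-0.1,0,0,0],
  [0,0,-0.1,0,0,0],
  [0,0,-0.1,0,0,0],
  [0,0,0,0,0,0],
  [0,0,0,0,0,0],
  [0,0,0,0,0,0],
])

```text
t: 7.45
position: [0.5772, -0.1869, 0.1485]
tcp_rot: [-2.489, -1.916, 0.0]
force: [-0.1, -0.3, -3.1]
gripper_width: 0.337
grip_force: 25.0
```

```bash
python3 - <<'E'
from h import *
F=[]
for i in range(4):
    p=manip.grab_frame("scene"); F.append(manip.observe()["force"])
print(np.round(F,2))
p,W,ok=cloud("scene"); d=np.hypot(W[:,0]-.577,W[:,1]+.187)
print(np.median(W[ok&(d<.1)&(W[:,2]>.125)&(W[:,2]<.15)][:,2]))
for c in manip.outline_of(p,"chassis_mid"):
        q=W[c["pixels"].ravel()&ok&(d<.12)]; print(c["score"],len(q),np.histogram(q[:,2],bins=np.arange(.03,.07,.002))[0])
E
```

```text
[[-0.22  0.31 -2.16]
 [-0.79 -0.78 -2.75]
 [ 0.17 -0.48 -3.2 ]
 [-0.52  1.16 -3.12]]
0.14039879777332875
0.61 1031 [ 12  20  11  10  21  27  39  48  50 155 145  49   3   0   1   7  13   2
   1   0]
```

Emit:
jog_arm([
  [0,0,-0.1,0,0,0],
  [0,0,-0.1,0,0,0],
  [0,0,-0.1,0,0,0],
  [0,0,-0.1,0,0,0],
  [0,0,-0.1,0,0,0],
  [0,0,-0.1,0,0,0],
  [0,0,0,0,0,0],
])

```text
t: 8.45
position: [0.5773, -0.1869, 0.1547]
tcp_rot: [2.489, 1.916, 0.0]
force: [-0.6, 0.6, -2.9]
gripper_width: 0.335
grip_force: 25.0
```

```bash
python3 - <<'E'
from h import *
F=[]
for i in range(3):
    p=manip.grab_frame("scene"); F.append(manip.observe()["force"])
print(np.round(F,2))
p,W,ok=cloud("scene"); d=np.hypot(W[:,0]-.577,W[:,1]+.187)
for c in manip.outline_of(p,"chassis_mid"):
        q=W[c["pixels"].ravel()&ok&(d<.12)]; print(c["score"],len(q),np.histogram(q[:,2],bins=np.arange(.03,.07,.002))[0])
E
```

```text
[[-0.59  0.69 -2.39]
 [ 0.36  0.29 -3.25]
 [ 0.48  0.29 -2.67]]
0.83 977 [ 19  14  11   9  10  33  42  31  64 173 196  79  21   7   0   0   2   0
   0   0]
```

Emit:
jog_arm([
  [0,0,-0.2,0,0,0],
  [0,0,-0.3,0,0,0],
  [0,0,-0.4,0,0,0],
  [0,0,-0.4,0,0,0],
  [0,0,-0.4,0,0,0],
  [0,0,-0.4,0,0,0],
  [0,0,-0.4,0,0,0],
  [0,0,-0.4,0,0,0],
  [0,0,-0.4,0,0,0],
  [0,0,0,0,0,0],
])

```text
t: 9.7
position: [0.5777, -0.187, 0.1883]
tcp_rot: [2.488, 1.916, 0.001]
force: [0.0, -0.4, -3.3]
gripper_width: 0.334
grip_force: 25.0
```

Emit:
jog_arm([
  [0,0,-0.6,0,0,0],
  [0,0,-1,0,0,0],
  [0,0,-1,0,0,0],
  [0,0,-1,0,0,0],
  [0,0,-0.6,0,0,0],
  [0,0,0,0,0,0],
  [0,0,0,0,0,0],
])

```text
t: 10.4
position: [0.5771, -0.187, 0.2296]
tcp_rot: [2.489, 1.916, -0.0]
force: [0.3, 0.2, -2.6]
gripper_width: 0.333
grip_force: 25.0
```

```bash
python3 - <<'E'
from h import *
p,W,ok=cloud("top"); s=manip.observe(); z=s["position"][2]-.0075
q=W[ok&(np.hypot(W[:,0]-.577,W[:,1]+.187)<.13)&(abs(W[:,2]-z)<.008)]
c,sz,a=cv2.minAreaRect(q[:,:2].astype(np.float32)); b=cv2.boxPoints((c,sz,a)); e=max([b[1]-b[0],b[2]-b[1]],key=np.linalg.norm)
print(c,sz,"yaw",np.degrees(np.arctan2(e[1],e[0])))
go([.5768,.178,z+.0075],75.2-10)
p=manip.grab_frame("scene"); cv2.imwrite("pics/s3.png",p["image"])
E
```

```text
(0.5757444500923157, -0.1879558563232422) (0.0746392235159874, 0.18497666716575623) yaw -14.465487
pos [ 0.5769 -0.1869  0.2292] yaw 75.19 t 10.45 F [-0.4  -1.56 -1.84] T [-0.016 -0.047 -0.015] j [ 0.59  0.42 -0.43  1.68  0.2   1.09 -0.16] w 0.334
shift cm [35.28 -9.34  0.  ] turn [-0.04  0.01  9.99]
```

View pics/s3.png

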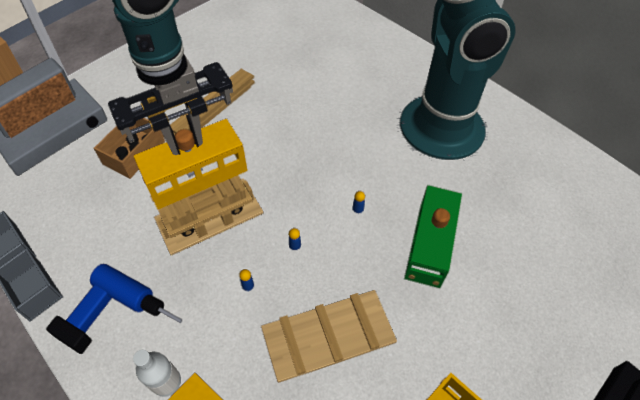

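The body is clear above the chassis, which is still down in its cradle at scene (208,215). Carrying it over to the rack.

Emit:
jog_arm([
  [1.06,-0.28,0,0,0,0],
  [2.12,-0.56,0,0,0,0],
  [3.18,-0.84,0,0,0,0],
  [3.7,-0.98,0,0,0,0],
  [3.88,-1.03,0,0,0,0],
  [3.88,-1.03,0,0,0,0],
  [3.88,-1.03,0,0,0,0],
  [3.88,-1.03,0,0,0,0],
  [3.7,-0.98,0,0,0,0],
  [3.18,-0.84,0,0,0,0],
  [2.12,-0.56,0,0,0,0],
  [0.7,-0.19,0,0,0,0],
])

```text
t: 11.7
position: [0.5756, 0.1824, 0.2294]
tcp_rot: [-2.483, -1.922, -0.001]
force: [0.1, -0.4, -2.1]
gripper_width: 0.335
grip_force: 25.0
```

Emit:
jog_arm([
  [0,0,0,0,0,2],
  [0,0,0,0,0,3.5],
  [0,0,0,0,0,3.5],
  [0,0,0,0,0,1.7],
  [0,0,0,0,0,0],
  [0,0,0,0,0,0],
  [0,0,0,0,0,0],
])

```text
t: 12.4
position: [0.577, 0.1779, 0.2295]
tcp_rot: [2.657, 1.677, -0.0]
force: [0.5, 0.2, -3.1]
gripper_width: 0.333
grip_force: 25.0
```

```bash
python3 - <<'E'
from h import *
p,W,ok=cloud("top"); s=manip.observe(); x,y,z=s["position"]; z-=.0075
q=W[ok&(np.hypot(W[:,0]-x,W[:,1]-y)<.13)&(abs(W[:,2]-z)<.008)]
c,sz,a=cv2.minAreaRect(q[:,:2].astype(np.float32)); b=cv2.boxPoints((c,sz,a)); e=max([b[1]-b[0],b[2]-b[1]],key=np.linalg.norm)
yaw=np.degrees(np.arctan2(e[1],e[0])); print(c,sz,"yaw",yaw)
go([.5768,.178,.1096],75.2-10.6)
E
```

```text
(0.6479699015617371, 0.1306593120098114) (0.08343702554702759, 0.03940767049789429) yaw 32.35432
pos [0.577  0.1779 0.2295] yaw 64.51 t 12.45 F [ 0.03 -0.76 -2.59] T [ 0.028 -0.052  0.018] j [ 0.03  0.43 -0.5   1.68  0.23  1.09 -0.99] w 0.334
shift cm [ 0.   -0.02 11.99] turn [-0.    0.01 -0.09]
```

```bash
python3 - <<'E'
from h import *
p,W,ok=cloud("scene"); s=manip.observe(); x,y,z=s["position"]; z-=.0075
q=W[ok&(np.hypot(W[:,0]-x,W[:,1]-y)<.13)&(abs(W[:,2]-z)<.007)]
c,sz,a=cv2.minAreaRect(q[:,:2].astype(np.float32)); b=cv2.boxPoints((c,sz,a)); e=max([b[1]-b[0],b[2]-b[1]],key=np.linalg.norm)
print(c,sz,"yaw",np.degrees(np.arctan2(e[1],e[0]))); cv2.imwrite("pics/s4.png",p["image"])
E
```

```text
(0.576076090335846, 0.17809443175792694) (0.07568222284317017, 0.18535801768302917) yaw -25.083847
```

View pics/s4.png

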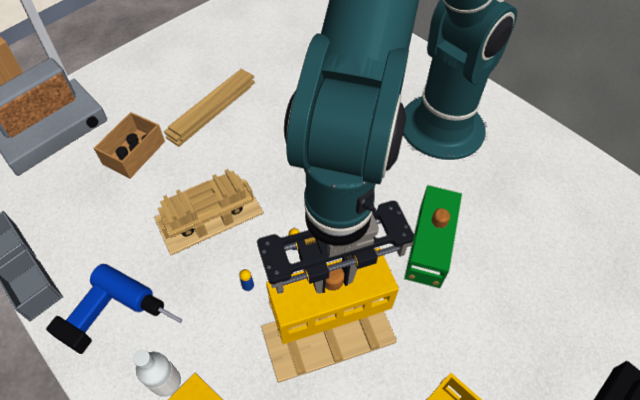

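The body hangs level and in line over the rack, roof centre (0.576,0.178) and yaw -25.1° against the rack's -25.4°. The chassis is seated at scene (208,215). Lowering.

Emit:
jog_arm([
  [0,0,0.6,0,0,0],
  [0,0,1.4,0,0,0],
  [0,0,1.8,0,0,0],
  [0,0,1.8,0,0,0],
  [0,0,1.8,0,0,0],
  [0,0,1.6,0,0,0],
  [0,0,1.2,0,0,0],
  [0,0,0.8,0,0,0],
  [0,0,0.4,0,0,0],
  [0,0,0.2,0,0,0],
  [0,0,0,0,0,0],
])

```text
t: 13.6
position: [0.5773, 0.1782, 0.1138]
tcp_rot: [2.657, 1.676, 0.001]
force: [-0.5, -0.3, -2.4]
gripper_width: 0.339
grip_force: 25.0
```

Emit:
jog_arm([
  [0,0,0.1,0,0,0],
  [0,0,0.1,0,0,0],
  [0,0,0.1,0,0,0],
  [0,0,0.1,0,0,0],
  [0,0,0,0,0,0],
  [0,0,0,0,0,0],
  [0,0,0,0,0,0],
])

```text
t: 14.3
position: [0.5771, 0.178, 0.1096]
tcp_rot: [2.657, 1.676, 0.0]
force: [1.0, -0.1, -1.6]
gripper_width: 0.334
grip_force: 25.0
```

Emit:
jog_arm([
  [0,0,0.05,0,0,0],
  [0,0,0.05,0,0,0],
  [0,0,0,0,0,0],
  [0,0,0,0,0,0],
  [0,0,0,0,0,0],
])

```text
t: 14.8
position: [0.5772, 0.1781, 0.1095]
tcp_rot: [2.657, 1.676, 0.001]
force: [-1.6, -1.5, 5.1]
gripper_width: 0.333
grip_force: 25.0
```

Contact is felt (+5 N). Releasing and backing straight up.

Emit:
jog_arm([
  [0,0,0,0,0,0],
  [0,0,0,0,0,0],
  [0,0,0,0,0,0],
  [0,0,0,0,0,0],
  [0,0,0,0,0,0],
  [0,0,0,0,0,0],
  [0,0,0,0,0,0],
  [0,0,0,0,0,0],
], grip=7)

```text
t: 15.6
position: [0.577, 0.178, 0.1085]
tcp_rot: [2.657, 1.676, -0.0]
force: [0.4, -0.6, -0.9]
gripper_width: 0.762
grip_force: 0.0
```

Emit:
jog_arm([
  [0,0,-0.5,0,0,0],
  [0,0,-1,0,0,0],
  [0,0,-2,0,0,0],
  [0,0,-2,0,0,0],
  [0,0,-2,0,0,0],
  [0,0,-2,0,0,0],
  [0,0,-2,0,0,0],
  [0,0,-1,0,0,0],
  [0,0,0,0,0,0],
  [0,0,0,0,0,0],
  [0,0,0,0,0,0],
])

```text
t: 16.7
position: [0.5764, 0.1777, 0.2324]
tcp_rot: [-2.657, -1.676, 0.003]
force: [-0.7, 0.6, -1.0]
gripper_width: 0.762
grip_force: 0.0
```

```bash
python3 - <<'E'
from h import *
p,W,ok=cloud("scene")
q=W[ok&(np.hypot(W[:,0]-.577,W[:,1]-.178)<.13)&(abs(W[:,2]-.102)<.008)]
c,sz,a=cv2.minAreaRect(q[:,:2].astype(np.float32)); b=cv2.boxPoints((c,sz,a)); e=max([b[1]-b[0],b[2]-b[1]],key=np.linalg.norm)
print(c,sz,"yaw",np.degrees(np.arctan2(e[1],e[0])),"z",np.median(q[:,2])); cv2.imwrite("pics/s5.png",p["image"])
A=np.linalg.lstsq(np.c_[q[:,:2]-q[:,:2].mean(0),np.ones(len(q))],q[:,2],rcond=None)[0]; print("slope",A)
for r in manip.place_of(p,"chassis_mid"): print(r["score"],cam2w(p,r["position"]))
E
```

```text
(0.5763655304908752, 0.17815759778022766) (0.07478002458810806, 0.18528789281845093) yaw -25.15742 z 0.10177746086152145
slope [-0.00208434 -0.00598084  0.10170065]
0.74 [[ 0.58112376 -0.18863906  0.0469037 ]]
```

View pics/s5.png

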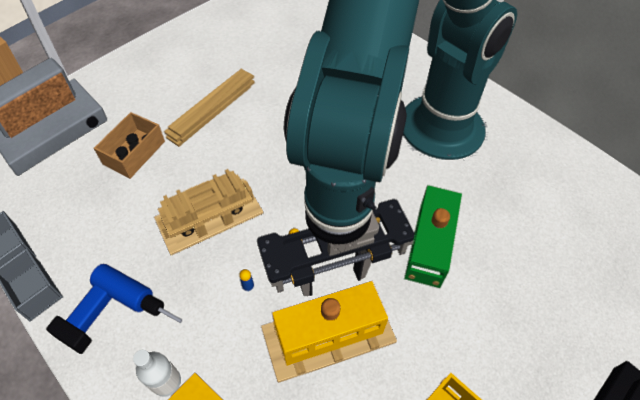

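The body stands level and centred on the rack at scene (330,322), with roof z at 0.102. The chassis is seated, the gripper is clear and nothing else has moved. Handing in.

```bash
python3 -c "
from cell import manip
print(manip.close_job())"
```

```text
the job is handed in; nothing more can be done
None
```

The yellow bus body is on the drying rack, upright, centred and in line within about 0.5°; the T-bar was already free, so the knob needed no turning, the chassis stayed in its cradle, and the job is handed in (no verdict came back).

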